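# Ready the electronic price card for its offer slip

## Robot

A 6-joint arm with a two-finger parallel gripper is mounted at the origin on a cart in front of the work surface, level with it; the furniture and walls round the work are solid. World frame = base frame: x ahead of the robot, y to its left, z up, the work surface at z = 0. Lengths are in m, angles in rad, forces in N, time in s.
With the tool pointing down it reaches from about 0.35 to 0.85 m from the base axis. Payload 8.1 kg.
Tool frame: the origin (TCP) lies between the finger pads; the fingertips stand 22 mm ahead of it and the grasp point (between the pads) lies 3 mm ahead of it; z points along the fingers, y is the direction in which the jaws open and shut (so a half turn about z gives the same grasp; the last joint's range is limited). The gripper opens to 85 mm and grips with 20 to 120 N. Pads are 22 mm wide; open, the fingers measure 114 mm over their backs; the gripper's body (76 mm by 85 mm) begins 54 mm behind the grasp point. The pads swing forward as they close: fully open they stand 13 mm farther back than shut.
Start: joints at [1.038, 0.13, 1.488, -0, 1.523, -0.085], TCP at [0.26, 0.541, 0.253] pointing down, gripper open.
Joint ranges: [-2.96, 2.96], [-0.89, 2.26], [0.02, 2.5], [-1.34, 4.48], [0, 2.73], [-2.66, 2.66]. Speed limits (rad/s): [2.39, 2.39, 2.79, 3.14, 3.14, 3.14].

## Interface

Orientations are given as a 3x3 rotation matrix whose columns are the frame's x, y, z axes.
In Python, from bench import r gives the robot as it stands.
- The arm moves only by the tool step_arm, never from a script. Its argument "moves" is one flat list of numbers, 7 for each row, row after row: the shift along the tool's x, y, z in m, then the turn, a rotation vector about the tool's x, y, z in rad, then the opening, from -1 (shut) to 1 (fully open). A call has 1 to 12 rows; each row shifts and turns the commanded pose from where the row before left it, along the tool's axes as they then stand; what a row does not reach is not made up. A row lasts 1/10 s, in which the tool goes at most 50 mm and 8.59 degrees, less where a joint would pass 70% of its speed; a pose out of reach is approached as far as the arm can. A call is refused whole if a number of a shift passes 0.05 or a number of a turn 0.15, either way. A call with a gripper value outside its range is refused whole. The fingers move at their own pace and stop on an object; "grip_force" is the grip in N (left out, the last holds). Time passes only in rows, so rows that do not move let the fingers close. It gives the time, the measured TCP pose, the force and the opening at its end, in the units of the state.
- r.read_state(): the state, without advancing time (a new reading comes with each control period).
- r.capture(name): name is "side" or "top"; returns a dict with "color" (420x560x3 uint8, red, green, blue), "fov_y" (degrees; the focal length in pixels is half the picture's height over the tangent of half this angle, whatever the lens; pixels are square), "cx", "cy" (the principal point, pixels), "R" (3x3) and "t" (3): a world point X has camera coordinates R X + t. Camera axes: x right, y down, z forward; pixel columns grow to the right and rows downward; lengths in m; the calibration is good to about 2 mm. A picture is of the moment at which its call begins. There is no depth.
- r.job_done(): hands the job in, once; it reports no verdict.
The state is a dict: "time_s": time; "qpos": joint angles; "qvel": joint speeds; "joint_efforts": joint torques, N m; "ee_pos": TCP position; "tool_rot": TCP orientation; "wrist_force": force on the tool from outside, world axes, zero at the start; "moment": the same for the moment, N m; "finger_gap": finger opening in m.
Only numpy, scipy, OpenCV 4.12 (cv2) and the standard library are available. Lean on these libraries where they do the work, as an engineer would, in place of code of your own. Each camera call takes 0.05 s, during which the arm holds its last target. There are 200 camera calls.

## Task

Get the electronic price card ready for today's offer slip: take the chalk pen out of its wooden block, push the recessed refresh button in the price card's black foot all the way down with the pen, and stand the pen back in the bore it came from. Then squeeze open the steel spring clip that sits on the taller menu card, lift it off, and hold it gaping around the middle of the price card's top edge, a jaw on either side and no part of the clip touching the card, so that I can slide the slip in between. Finish while still holding the clip open there, and leave the pad, the tape and the dish alone.

Things in the scene. Friction and masses are not known exactly. Their poses are not given: they have to be found in the camera images.
- pen_mid (a point): Centre of the chalk pen: a round white rod with a black cap, 15 mm thick, 134 mm long, about 20 g. It stands upright, cap down, in a bore of the wooden block, loosely; this point lies halfway along its axis, 67 mm from either end (at the start 77 mm above the worktop, the pen's top at 144 mm, its lower end at 10 mm). The point's y axis runs along the pen, towards its upper end.
- pen_block: Wooden pen block fixed to the worktop, 48 mm (x) by 92 mm (y) by 46 mm high; origin under its centre, z up. Two bores 19.5 mm wide and 36 mm deep (their floor is 10 mm above the worktop), at y = +22 mm and y = -22 mm; the pen stands in the +y one, the other is empty.
- bore_pen (a point): Centre of the mouth of the bore in which the pen stands, 46 mm above the worktop. Pushed back, the pen's centre is 31 mm above this point.
- price_card: Electronic price card, fixed to the worktop, standing crosswise to the counter: a black foot 96 mm (x) by 60 mm (y) by 24 mm high that carries an upright white panel 6 mm thick (x), 72 mm wide (y), its top edge 94 mm above the worktop. Origin under the foot's centre, z up; the panel stands at x = +24 mm, the button at x = -24 mm.
- button_hole (a point): Centre of the mouth of the round recess, 23 mm wide, in the top of the price card's foot, 24 mm above the worktop. The refresh button, a grey cap 20 mm wide, lies in it with its top 5 mm below this point and travels 4 mm straight down.
- refresh_button (a joint): Travel of the refresh button in m: 0 up, 0.004 fully down. A spring returns it; it needs 2 N to start and 4.5 N to reach the bottom.
- price_edge (a point): Middle of the price card's top edge, 94 mm above the worktop. x is the panel's normal (6 mm thick), y runs along the edge (72 mm long), z up.
- menu_card: Menu card, fixed to the worktop, standing crosswise to the counter: a wooden foot 60 by 62 by 22 mm with an upright white card 6 mm thick (x), 62 mm wide (y), its top edge 118 mm above the worktop. Origin under the foot's centre, z up. The spring clip sits on its top edge.
- clip_pin (a point): The steel spring clip, 70 g, at the middle of its hinge pin. z points up from the jaws to the levers, y along the pin, x from jaw to jaw. Two plates turn on the pin: above it they are the levers, below it the jaws, which reach down to z = -35 mm and end in rolled lips 36 mm wide (y) that pinch the menu card. Squeezing the levers together opens the jaws.
- clip_levers (a point): Midway between the clip's levers, 23 mm above the pin: the place to squeeze, fingers closing along x. The levers, 34 mm wide (y), reach from 3 to 41 mm above the pin; on the card they splay to 42 mm over their upper ends; fully open they are parallel, 16 mm over their outer faces, at a stop.
- clip_mouth (a point): Point midway between the lips of the jaws, 33 mm below the pin. At the start it lies 11 to 14 mm below the menu card's top edge; fingers that move downward as they close can draw the clip up to 10 mm deeper onto the card, lower in the hand.
- clip_jaw (a joint): Angle in rad by which each jaw has turned from where both lips pinch a 6 mm card (0, lips 6 mm apart) to fully open (0.30, lips 25 mm apart); both jaws always open alike. The spring needs about 3 N on each lever tip to start and 5 to 13 N on each lever to hold fully open.
- glass_front (a point): A point on the front face of the fixed upright glass screen that stands close behind the work, 555 mm high: the face is the plane x = 0.526 m, from y = -0.38 m on to the left, past everything. Reach down in front of it with the hand leaning back towards the robot (some 15 to 30 degrees), so that the wrist clears the glass.
- pad: Order pad lying on the worktop, 130 by 85 by 16 mm, a bystander; origin under its centre.
- tape: Roll of bag tape lying flat, 76 mm across, 18 mm high, a bystander; origin under its centre.
- dish: White ramekin dish, 82 mm across, 48 mm high, a bystander; origin under its centre.

How it is judged:
On the way, in this order (a step that is already met when the one before it is completed fails the run):
1. the refresh button is pushed right down with the pen (value of joint refresh_button above 0.0032 m and contact force between pen and refresh_button above 1 N), for 0.1 s.
2. the pen stands back in its bore, let go (horizontal distance between pen_mid and bore_pen below 0.008 m and z of pen_mid in the frame of pen_block between 0.07 and 0.084 m and angle between pen_mid's own y axis and vertical below 0.2 rad and contact force between the fingers and pen below 0.1 N), for 0.2 s.
3. the clip is squeezed open and lifted off the menu card (value of joint clip_jaw above 0.2 rad and contact force between the fingers and clip above 2 N and z of clip_mouth in the frame of menu_card above 0.122 m and contact force between clip and menu_card below 0.1 N), for 0.1 s.
At the end, for the whole second after the job is handed in: The clip is gripped and open (jaws over 0.2 rad); its mouth point is 5 to 32 mm below the price card's top edge, within 18 mm of the middle along it and 9 mm across it, pin along the edge to 0.5 rad, not touching the card, at rest; pen upright in its bore, let go; button up (all of step 2 and value of joint clip_jaw above 0.2 rad and contact force between the fingers and clip above 2 N and x of clip_mouth in the frame of price_edge between -0.009 and 0.009 m and y of clip_mouth in the frame of price_edge between -0.018 and 0.018 m and z of clip_mouth in the frame of price_edge between -0.032 and -0.005 m and angle between the y axis of clip and the y axis of price_card, either way round below 0.5 rad and contact force between clip and price_card below 0.3 N and linear speed of clip below 0.03 m/s and value of joint refresh_button below 0.001 m); the arm keeps its last pose, push and grip.
It fails at once if the clip falls onto the worktop (height (world z) of clip_pin below 0.06 m).
It fails at once if the order pad, tape roll or dish is pushed out of its place (distance of any of pad, tape, dish from where it was at the start of the episode above 0.02 m).
It also fails if it takes over 51 s, if anything falls off the work surface, if the arm or the gripper's body presses on something with over 40 N, if the wrist force passes 120 N, or if a joint passes its speed limit or range.

## Working session

There is one attempt and no reset: what is moved stays moved. The work goes in short steps, Python scripts to look and compute and a tool call to move; the robot and the scene stay as the last step left them, time stands still between calls to the robot, and variables do not carry over. Pictures are saved under pics/ and viewed, about 8 in all and at most 12, crops included, and the job is handed in when it is done.

Besides the shell and the picture viewer there is one more tool, called by a JSON object that holds its "fn" and its "kwargs". step_arm: Moves the arm, as the interface text tells. Its arguments: {"type":"object","properties":{"moves":{"type":"array","items":{"type":"number"}},"grip_force":{"type":"number"}},"required":["moves"]}

```bash
ls; mkdir -p pics; cat > h.py <<'E'
import numpy as np, cv2
from bench import r
def snap(name,fn):
    c=r.capture(name); cv2.imwrite(fn,c["color"][:,:,::-1]); 
    np.savez(fn+".npz",**{k:np.array(v) for k,v in c.items()}); return c
def load(fn): return dict(np.load(fn+".npz"))
def proj(c,X):
    f=210/np.tan(np.radians(float(c["fov_y"]))/2); p=c["R"]@np.array(X,float)+c["t"]
    return np.array([c["cx"]+f*p[0]/p[2],c["cy"]+f*p[1]/p[2]])
def ray(c,uv):
    f=210/np.tan(np.radians(float(c["fov_y"]))/2)
    d=c["R"].T@np.array([(uv[0]-c["cx"])/f,(uv[1]-c["cy"])/f,1]); o=-c["R"].T@c["t"]; return o,d/np.linalg.norm(d)
def atz(c,uv,z):
    o,d=ray(c,uv); return o+d*(z-o[2])/d[2]
E
python3 - <<'E'
from h import *
for n in("side","top"):
    c=snap(n,f"pics/{n}0.png"); print(n,c["fov_y"],c["cx"],c["cy"],-c["R"].T@c["t"]);print(c["R"])
print(r.read_state())
E
```

```text
pics
side 46.341224228537556 276.0784605713492 211.20795974090674 [0.2227823  1.2190793  1.20991379]
[[-0.97568504 -0.21873176 -0.01396839]
 [-0.1386759   0.6654242  -0.73347095]
 [ 0.16972829 -0.71369955 -0.67957726]]
top 52.04777570276632 283.0487307149853 217.53494122570635 [0.26358828 0.04468214 1.8505833 ]
[[-1.25172740e-02 -9.99921639e-01  1.81135547e-04]
 [-9.92746796e-01  1.24057952e-02 -1.19582169e-01]
 [ 1.19570551e-01 -1.67666451e-03 -9.92824291e-01]]
{'time_s': 0.1, 'qpos': array([ 1.03759099e+00,  1.31115934e-01,  1.48918349e+00,  4.43452968e-05,
        1.52302815e+00, -8.53960123e-02]), 'qvel': array([ 0.00188181, -0.00081645, -0.00246999, -0.0011416 ,  0.00028151,
       -0.00045321]), 'joint_efforts': array([ 1.18970704e-03, -5.70952356e+01, -5.01941514e+01, -1.64055973e-04,
        8.04833922e-03,  1.05115532e-05]), 'ee_pos': array([0.25951785, 0.54044725, 0.25232403]), 'tool_rot': array([[-9.01396789e-01,  4.32993050e-01, -9.19997579e-04],
       [ 4.32993985e-01,  9.01395609e-01, -1.47156458e-03],
       [ 1.92104544e-04, -1.72481700e-03, -9.99998494e-01]]), 'wrist_force': array([ 0.24295052, -0.25991   ,  0.30817359]), 'moment': array([ 0.01315367, -0.01400454,  0.01358824]), 'finger_gap': 0.08557647561803712}
```

View pics/side0.png

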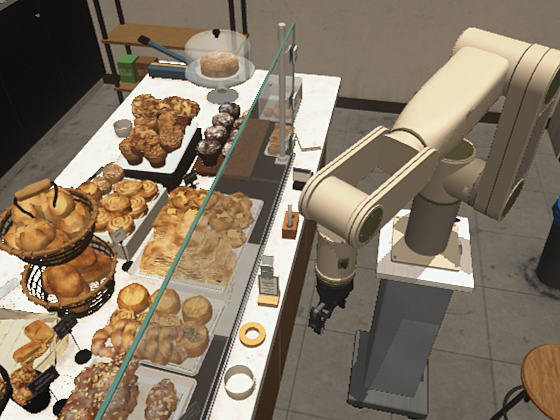

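View pics/top0.png

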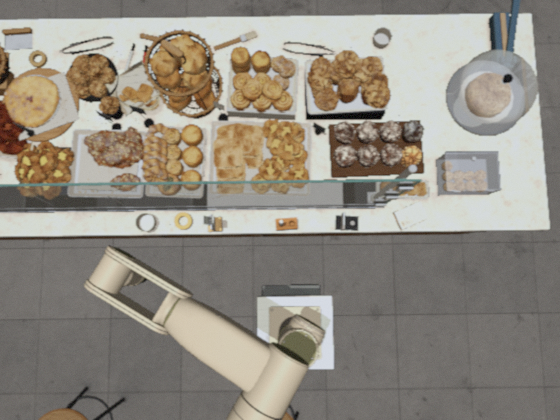

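The overviews show a row of objects in front of the glass. The top view has the dish (147,222), tape (184,220), menu card (214,222), pen block (287,224), price card (347,222) and pad (409,218). I'll enlarge them.

```bash
python3 - <<'E'
import cv2,numpy as np
s=cv2.imread("pics/side0.png");t=cv2.imread("pics/top0.png")
cv2.imwrite("pics/a.png",cv2.resize(t[205:238,195:365],None,fx=4.7,fy=4.7,interpolation=cv2.INTER_CUBIC))
a=cv2.resize(t[208:236,200:365],None,fx=4.8,fy=4.8,interpolation=cv2.INTER_CUBIC) #792x134
b=cv2.resize(s[250:312,248:292],None,fx=7,fy=7,interpolation=cv2.INTER_CUBIC) #308x434
c=cv2.resize(s[160:222,275:345],None,fx=6.85,fy=7,interpolation=cv2.INTER_CUBIC)
m=np.zeros((134+434,800,3),np.uint8); m[:a.shape[0],:a.shape[1]]=a; m[134:134+434,:308]=b; m[134:,312:312+c.shape[1]]=c
cv2.imwrite("pics/b.png",m);print(a.shape,b.shape,c.shape)
E
```

```text
(134, 792, 3) (434, 308, 3) (434, 480, 3)
```

View pics/b.png

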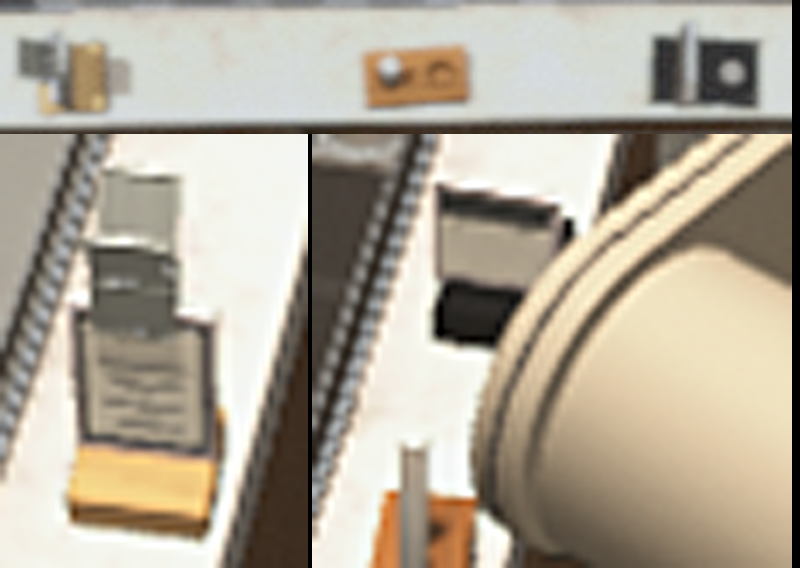

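```bash
python3 - <<'E'
import cv2,numpy as np
s=cv2.imread("pics/side0.png");t=cv2.imread("pics/top0.png")
def z(im,x,y,w,h,k=12):
    o=cv2.resize(im[y:y+h,x:x+w],None,fx=k,fy=k,interpolation=cv2.INTER_CUBIC)
    for i in range(0,w,5): cv2.line(o,(i*k,0),(i*k,6 if i%10 else 14),(0,0,255),1); cv2.putText(o,str(x+i),(i*k+2,22),0,.33,(0,0,255)) if i%10==0 else 0
    for j in range(0,h,5): cv2.line(o,(0,j*k),(6 if j%10 else 14,j*k),(0,0,255),1); cv2.putText(o,str(y+j),(16,j*k+4),0,.33,(0,0,255)) if j%10==0 else 0
    return o
A=np.hstack([z(t,200,210,30,24),z(t,270,210,34,24)]); B=np.hstack([z(t,330,210,30,24),z(s,276,200,34,24)])
cv2.imwrite("pics/c.png",np.vstack([A,B]))
E
```

```text
(no output)
```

View pics/c.png

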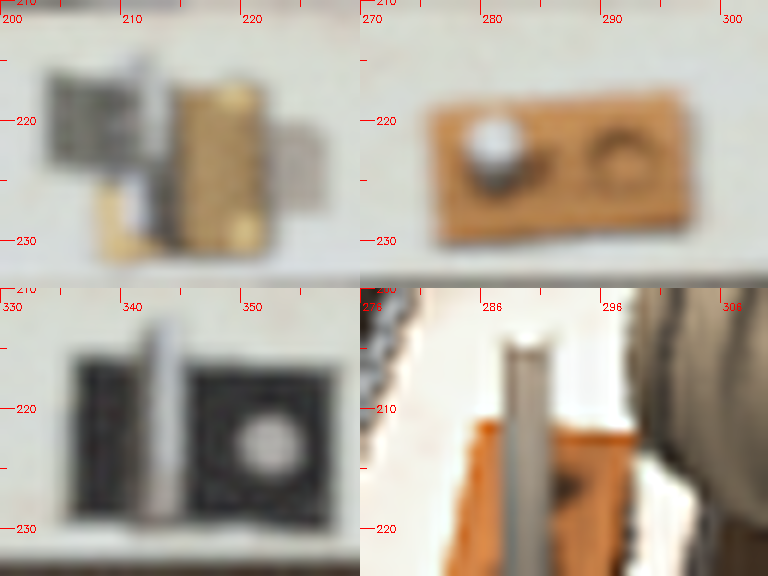

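The crop gives these top-view pixels: empty bore (291.3,222.8), pen top (280.7,221.2), button (352.1,222.6), block corners about (275.1,218.4), (296.6,217.0), (297,228.7) and (275.9,230.1). The menu foot is centred near (214.6,223.9).

```bash
cat >> h.py <<'E'
def T(x,y,yaw): 
    c,s=np.cos(yaw),np.sin(yaw)
    return lambda P: np.column_stack([x+c*np.array(P)[:,0]-s*np.array(P)[:,1], y+s*np.array(P)[:,0]+c*np.array(P)[:,1], np.array(P)[:,2]])
def box(cx,cy,sx,sy,z0,z1):
    return [(cx+a*sx/2,cy+b*sy/2,z) for z in(z0,z1) for a,b in((-1,-1),(1,-1),(1,1),(-1,1))]
EDG=[(0,1),(1,2),(2,3),(3,0),(4,5),(5,6),(6,7),(7,4),(0,4),(1,5),(2,6),(3,7)]
def zoom(c,x,y,w,h,k,boxes=(),pts=()):
    im=c["color"][:,:,::-1]
    o=cv2.resize(im[y:y+h,x:x+w],None,fx=k,fy=k,interpolation=cv2.INTER_CUBIC)
    q=lambda X:tuple(int(v) for v in (proj(c,X)-[x,y]+.5)*k)
    for b,col in boxes:
        for i,j in EDG: cv2.line(o,q(b[i]),q(b[j]),col,1,cv2.LINE_AA)
    for p,col in pts: cv2.circle(o,q(p),3,col,-1)
    return o
E
python3 - <<'E'
from h import *
c=load("pics/top0.png"); s=load("pics/side0.png")
p=lambda n,uv,z: print(n,atz(c,uv,z).round(4))
p("bore-",(291.3,222.8),.046);p("pentop",(280.7,221.2),.144);p("button",(352.1,222.6),.019)
for uv in((275.1,218.4),(296.6,217.),(297,228.7),(275.9,230.1)):p("blk",uv,.046)
p("menufoot",(214.6,223.9),.022)
# price foot TL,TR,BR,BL ; z .024
g=lambda X,Y:(X/12+329.5,(Y-288)/12+209.5)
for X,Y in((75,358),(333,370),(332,528),(70,520)):p("pf",g(X,Y),.024)
p("panel far",g(158,325),.094);p("panel near",g(165,518),.094)
# side: pen top center
uv=(276+(525-360)/12-.5,200+(350-288)/12-.5); print("side pentop",uv,atz(s,uv,.144).round(4))
E
```

```text
bore- [0.4581 0.0071 0.046 ]
pentop [0.4545 0.0514 0.144 ]
button [ 0.4586 -0.2539  0.019 ]
blk [0.4777 0.0753 0.046 ]
blk [ 0.4825 -0.0157  0.046 ]
blk [ 0.4328 -0.0165  0.046 ]
blk [0.428  0.0724 0.046 ]
menufoot [0.4601 0.3345 0.022 ]
pf [ 0.4902 -0.1841  0.024 ]
pf [ 0.4848 -0.276   0.024 ]
pf [ 0.4282 -0.2737  0.024 ]
pf [ 0.4323 -0.1807  0.024 ]
panel far [ 0.4926 -0.2041  0.094 ]
panel near [ 0.4261 -0.2046  0.094 ]
side pentop (289.25, 204.66666666666666) [0.454  0.0605 0.144 ]
```

```bash
cat > ov.py <<'E'
from h import *
def scene(B,P,M,clip=0):
    R,G,C=(0,0,255),(0,255,0),(255,255,0)
    b=T(*B);p=T(*P);m=T(*M)
    bx=[(b(box(0,0,.048,.092,0,.046)),R),(b(box(0,.022,.015,.015,.01,.144)),G),
        (p(box(0,0,.096,.06,0,.024)),R),(p(box(.024,0,.006,.072,.024,.094)),G),
        (m(box(0,0,.06,.062,0,.022)),R),(m(box(0,0,.006,.062,.022,.118)),G),
        (m(box(0,0,.042,.034,.14,.18)),C)]
    return bx,[(b([[0,-.022,.046]])[0],C),(p([[-.024,0,.019]])[0],C)]
E
python3 - <<'E'
from ov import *
c=load("pics/top0.png"); s=load("pics/side0.png")
bx,pt=scene((.457,.029,.05),(.4595,-.2290,1.52),(.460,.3345,1.57))
A=np.hstack([zoom(c,200,208,30,24,10,bx,pt),zoom(c,270,208,34,24,7,bx,pt).repeat(1,0)[:0].reshape(0,238,3) if 0 else cv2.copyMakeBorder(zoom(c,270,208,30,24,8,bx,pt),0,48,0,0,0),cv2.copyMakeBorder(zoom(c,332,208,30,24,8,bx,pt),0,48,0,0,0)])
B=np.hstack([zoom(s,250,250,40,58,6,bx,pt),zoom(s,276,197,30,58,6,bx,pt),zoom(s,285,162,40,58,6,bx,pt)])
W=max(A.shape[1],B.shape[1]);pad=lambda a:cv2.copyMakeBorder(a,0,0,0,W-a.shape[1],0)
o=np.vstack([pad(A),pad(B)]);print(o.shape);cv2.imwrite("pics/d.png",o)
E
```

```text
(588, 780, 3)
```

View pics/d.png

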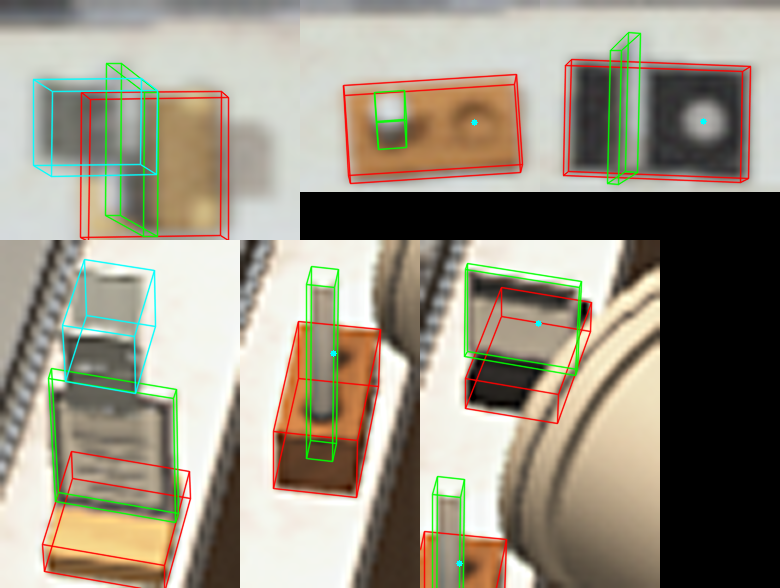

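The overlay fits the block and price card within about 1 mm. The menu card needs yaw of about 1.64 and its centre near (.459,.336). The clip levers are centred near x .46, z .16. I'll write a small move calculator next.

```bash
cat > go.py <<'E'
from h import *
from scipy.spatial.transform import Rotation as Ro
import sys
def tgt(t,yaw=0): # lean t, yaw of tool y from world y
    y=np.array([0,1.,0]); z=np.array([np.sin(t),0,-np.cos(t)]); R=np.column_stack([np.cross(y,z),y,z])
    return Ro.from_euler('z',yaw).as_matrix()@R
def show(R1=None,p1=None,grasp=False):
    s=r.read_state(); R0=s["tool_rot"];R1=R0 if R1 is None else R1
    print("t",round(s["time_s"],2),"pos",s["ee_pos"].round(4),"gap",round(s["finger_gap"],4),"F",s["wrist_force"].round(1),"q",s["qpos"].round(2))
    print("rotvec tool",Ro.from_matrix(R0.T@R1).as_rotvec().round(4))
    if p1 is not None:
        p1=np.array(p1)-(R1[:,2]*.003 if grasp else 0)
        print("world",(p1-s["ee_pos"]).round(4),"shift in new tool",(R1.T@(p1-s["ee_pos"])).round(4))
E
python3 - <<'E'
from go import *
show(tgt(.38),(.4555,.051,.25),1)
E
```

```text
t 0.1 pos [0.2595 0.5404 0.2523] gap 0.0856 F [ 0.2 -0.3  0.3] q [ 1.04  0.13  1.49  0.    1.52 -0.09]
rotvec tool [-0.0867 -0.3742 -0.4421]
world [ 0.1949 -0.4894  0.0005] shift in new tool [-0.1811 -0.4894  0.0719]
```

{"fn": "step_arm", "kwargs": {"moves": [0, 0, 0, -0.0173, -0.0748, -0.0884, 1, 0, 0, 0, -0.0173, -0.0748, -0.0884, 1, 0, 0, 0, -0.0173, -0.0748, -0.0884, 1, 0, 0, 0, -0.0173, -0.0748, -0.0884, 1, 0, 0, 0, -0.0173, -0.0748, -0.0884, 1, -0.0151, -0.04, 0.006, 0, 0, 0, 1, -0.0151, -0.04, 0.006, 0, 0, 0, 1, -0.0151, -0.04, 0.006, 0, 0, 0, 1, -0.0151, -0.04, 0.006, 0, 0, 0, 1, -0.0151, -0.04, 0.006, 0, 0, 0, 1, -0.0151, -0.04, 0.006, 0, 0, 0, 1, -0.0151, -0.04, 0.006, 0, 0, 0, 1], "grip_force": 30}}

```text
time_s: 1.3
ee_pos: [0.3735, 0.2593, 0.2528]
tool_rot: [[-0.928, -0.001, 0.372], [-0.0, 1.0, 0.001], [-0.372, 0.001, -0.928]]
wrist_force: [0.6, 0.1, -0.6]
finger_gap: 0.0856
```

```bash
python3 - <<'E'
from go import *
show(tgt(.38),(.4555,.051,.113),1)
E
```

```text
t 1.3 pos [0.3735 0.2593 0.2528] gap 0.0856 F [ 0.6  0.1 -0.6] q [ 0.67 -0.57  2.14 -0.24  1.28 -0.87]
rotvec tool [0.0012 0.0007 0.0002]
world [ 0.0809 -0.2083 -0.137 ] shift in new tool [-0.0243 -0.2083  0.1572]
```

{"fn": "step_arm", "kwargs": {"moves": [-0.015, -0.041, 0.006, 0, 0, 0, 1, -0.015, -0.041, 0.006, 0, 0, 0, 1, -0.015, -0.041, 0.006, 0, 0, 0, 1, -0.015, -0.041, 0.006, 0, 0, 0, 1, -0.015, -0.041, 0.006, 0, 0, 0, 1, 0, 0, 0, 0, 0, 0, 1, 0, 0, 0, 0, 0, 0, 1]}}

```text
time_s: 2.0
ee_pos: [0.4542, 0.0542, 0.2525]
tool_rot: [[-0.929, 0.005, 0.371], [0.005, 1.0, -0.0], [-0.371, 0.002, -0.929]]
wrist_force: [-0.8, 1.0, -0.1]
finger_gap: 0.0853
```

```bash
python3 - <<'E'
from go import *
show(tgt(.38),(.4555,.051,.113),1)
E
```

```text
t 2.0 pos [0.4542 0.0542 0.2525] gap 0.0853 F [-0.8  1.  -0.1] q [ 0.01 -0.67  2.19 -0.    1.23 -1.56]
rotvec tool [-0.0002 -0.0003 -0.0049]
world [ 0.0002 -0.0032 -0.1367] shift in new tool [ 0.0505 -0.0032  0.127 ]
```

{"fn": "step_arm", "kwargs": {"moves": [0.0101, -0.0006, 0.0254, 0, 0, -0.001, 1, 0.0101, -0.0006, 0.0254, 0, 0, -0.001, 1, 0.0101, -0.0006, 0.0254, 0, 0, -0.001, 1, 0.0101, -0.0006, 0.0254, 0, 0, -0.001, 1, 0.0101, -0.0006, 0.0254, 0, 0, -0.001, 1, 0, 0, 0, 0, 0, 0, 1, 0, 0, 0, 0, 0, 0, 1]}}

```text
time_s: 2.7
ee_pos: [0.4539, 0.0543, 0.1162]
tool_rot: [[-0.929, -0.007, 0.37], [-0.007, 1.0, 0.002], [-0.37, -0.0, -0.929]]
wrist_force: [-0.0, 0.2, 0.1]
finger_gap: 0.0858
```

```bash
python3 - <<'E'
from ov import *
from go import show,tgt
show(tgt(.38),(.4555,.051,.113),1)
c=snap("top","pics/t1.png"); s=snap("side","pics/s1.png")
bx,pt=scene((.457,.029,.05),(.4595,-.2290,1.52),(.459,.336,1.64))
A=np.hstack([zoom(s,250,190,60,60,6,bx[:2]),zoom(s,280,155,60,60,6,bx[2:4])])
B=np.hstack([zoom(c,270,200,34,30,7,bx[:1]),zoom(s,250,250,40,40,5.5 and 6,bx[4:6]),zoom(c,200,208,30,34,6,bx[4:6])[:,:180]])
h=max(a.shape[0] for a in(B,)); 
cv2.imwrite("pics/e.png",np.vstack([A,cv2.copyMakeBorder(B,0,0,0,A.shape[1]-B.shape[1],0)]) if B.shape[1]<=A.shape[1] else A)
E
```

```text
t 2.7 pos [0.4539 0.0543 0.1162] gap 0.0858 F [-0.   0.2  0.1] q [ 0.01 -0.55  2.37 -0.    0.94 -1.57]
rotvec tool [ 0.0023 -0.0008  0.0066]
world [ 0.0005 -0.0033 -0.0004] shift in new tool [-0.0003 -0.0033  0.0006]Traceback (most recent call last):
  File "<stdin>", line 7, in <module>
    return _nx.concatenate(arrs, 1, dtype=dtype, casting=casting)
           ~~~~~~~~~~~~~~~^^^^^^^^^^^^^^^^^^^^^^^^^^^^^^^^^^^^^^^
ValueError: all the input array dimensions except for the concatenation axis must match exactly, but along dimension 0, the array at index 0 has size 210 and the array at index 1 has size 240
```

{"fn": "step_arm", "kwargs": {"moves": [0, -0.003, 0, 0, 0, 0.006, 1, 0, 0, 0, 0, 0, 0, 1]}}

```text
time_s: 3.0
ee_pos: [0.4555, 0.0498, 0.1179]
tool_rot: [[-0.927, 0.001, 0.374], [0.002, 1.0, 0.001], [-0.374, 0.002, -0.927]]
wrist_force: [-0.6, 0.5, -0.2]
finger_gap: 0.0853
```

```bash
python3 - <<'E'
from ov import *
from go import show,tgt
show(tgt(.38),(.4555,.051,.113),1)
c=snap("top","pics/t1.png"); s=snap("side","pics/s1.png")
bx,pt=scene((.457,.029,.05),(.4595,-.2290,1.52),(.459,.336,1.64))
A=np.hstack([zoom(s,265,190,60,60,5,bx[:2]),zoom(s,280,155,60,60,5,bx[2:4])])
B=np.hstack([zoom(c,265,195,40,40,6,bx[:1]),zoom(s,250,250,40,40,6),zoom(c,200,200,40,40,6,bx[4:6])])
pad=lambda a:cv2.copyMakeBorder(a,0,0,0,720-a.shape[1],0)
cv2.imwrite("pics/e.png",np.vstack([pad(A),pad(B)]))
E
```

```text
t 3.0 pos [0.4555 0.0498 0.1179] gap 0.0853 F [-0.6  0.5 -0.2] q [-0.01 -0.55  2.37  0.    0.94 -1.58]
rotvec tool [ 0.0012  0.0031 -0.0018]
world [-0.0011  0.0012 -0.0021] shift in new tool [0.0018 0.0012 0.0015]
```

View pics/e.png

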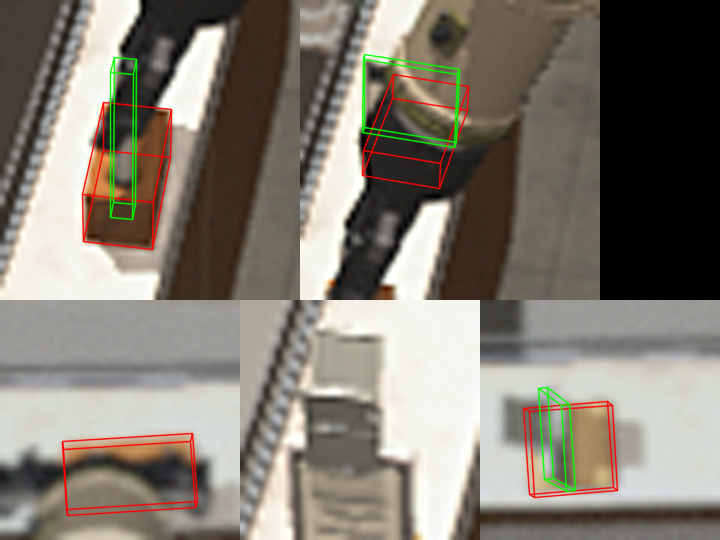

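The picture shows the open fingers straddling the pen, and the menu-card overlay fits with yaw 1.64. Closing now.

{"fn": "step_arm", "kwargs": {"moves": [0, 0, 0.001, 0, 0, 0, -1, 0, 0, 0, 0, 0, 0, -1, 0, 0, 0, 0, 0, 0, -1, 0, 0, 0, 0, 0, 0, -1, 0, 0, 0, 0, 0, 0, -1, 0, 0, 0, 0, 0, 0, -1, 0, 0, 0, 0, 0, 0, -1, 0, 0, 0, 0, 0, 0, -1, 0, 0, 0, 0, 0, 0, -1, 0, 0, 0, 0, 0, 0, -1], "grip_force": 40}}

```text
time_s: 4.1
ee_pos: [0.4549, 0.0499, 0.1154]
tool_rot: [[-0.928, 0.001, 0.372], [0.002, 1.0, 0.001], [-0.372, 0.002, -0.928]]
wrist_force: [0.5, 0.1, 0.4]
finger_gap: 0.0138
```

```bash
python3 - <<'E'
from go import *
for i in range(3): show()
E
```

```text
t 4.1 pos [0.4549 0.0499 0.1154] gap 0.0138 F [0.5 0.1 0.4] q [-0.01 -0.55  2.38  0.    0.93 -1.58]
rotvec tool [0. 0. 0.]
t 4.1 pos [0.4549 0.0499 0.1154] gap 0.0138 F [0.5 0.1 0.4] q [-0.01 -0.55  2.38  0.    0.93 -1.58]
rotvec tool [0. 0. 0.]
t 4.1 pos [0.4549 0.0499 0.1154] gap 0.0138 F [0.5 0.1 0.4] q [-0.01 -0.55  2.38  0.    0.93 -1.58]
rotvec tool [0. 0. 0.]
```

{"fn": "step_arm", "kwargs": {"moves": [-0.0047, 0, -0.0116, 0, 0, 0, -1, -0.0093, 0, -0.0232, 0, 0, 0, -1, -0.0093, 0, -0.0232, 0, 0, 0, -1, -0.0093, 0, -0.0232, 0, 0, 0, -1, -0.0047, 0, -0.0116, 0, 0, 0, -1, 0, 0, 0, 0, 0, 0, -1, 0, 0, 0, 0, 0, 0, -1]}}

```text
time_s: 4.8
ee_pos: [0.4548, 0.0497, 0.2143]
tool_rot: [[-0.929, 0.001, 0.371], [0.002, 1.0, 0.001], [-0.371, 0.002, -0.929]]
wrist_force: [0.6, 0.3, -1.2]
finger_gap: 0.0142
```

```bash
python3 - <<'E'
from go import *
show(tgt(.38))
c=snap("top","pics/t2.png"); s=snap("side","pics/s2.png")
E
```

```text
t 4.8 pos [0.4548 0.0497 0.2143] gap 0.0142 F [ 0.6  0.3 -1.2] q [-0.01 -0.65  2.25  0.    1.16 -1.58]
rotvec tool [ 0.0012 -0.0003 -0.0016]
```

{"fn": "step_arm", "kwargs": {"moves": [-0.0003, -0.0378, 0.0001, 0, 0, 0, -1, -0.0003, -0.0378, 0.0001, 0, 0, 0, -1, -0.0003, -0.0378, 0.0001, 0, 0, 0, -1, -0.0003, -0.0378, 0.0001, 0, 0, 0, -1, -0.0003, -0.0378, 0.0001, 0, 0, 0, -1, -0.0003, -0.0378, 0.0001, 0, 0, 0, -1, -0.0003, -0.0378, 0.0001, 0, 0, 0, -1, -0.0003, -0.0378, 0.0001, 0, 0, 0, -1, 0, 0, 0, 0, 0, 0, -1, 0, 0, 0, 0, 0, 0, -1]}}

```text
time_s: 5.9
ee_pos: [0.4564, -0.2528, 0.2131]
tool_rot: [[-0.929, 0.003, 0.369], [0.004, 1.0, 0.003], [-0.369, 0.004, -0.929]]
wrist_force: [-0.4, -0.3, -0.6]
finger_gap: 0.014
```

```bash
python3 - <<'E'
from ov import *
from go import show,tgt
show(tgt(.38),(.4583-.0006,-.2530,.215))
c=snap("top","pics/t3.png"); s=snap("side","pics/s3.png")
bx,pt=scene((.457,.029,.05),(.4595,-.2290,1.52),(.459,.336,1.64))
import numpy as np
pen=np.array(box(.4583,-.2530,.015,.015,.109,.243))
A=np.hstack([zoom(s,270,125,60,90,6,bx[2:4]+[(pen,(255,255,0))]),zoom(c,325,190,40,90,6,bx[2:4]+[(pen,(255,255,0))],pt)])
cv2.imwrite("pics/f.png",A)
E
```

```text
t 5.9 pos [ 0.4564 -0.2528  0.2131] gap 0.014 F [-0.4 -0.3 -0.6] q [-0.78 -0.35  2.05  0.29  1.18 -2.42]
rotvec tool [ 0.0029 -0.0018 -0.0045]
world [ 0.0013 -0.0002  0.0019] shift in new tool [-0.0019 -0.0002 -0.0013]
```

View pics/f.png

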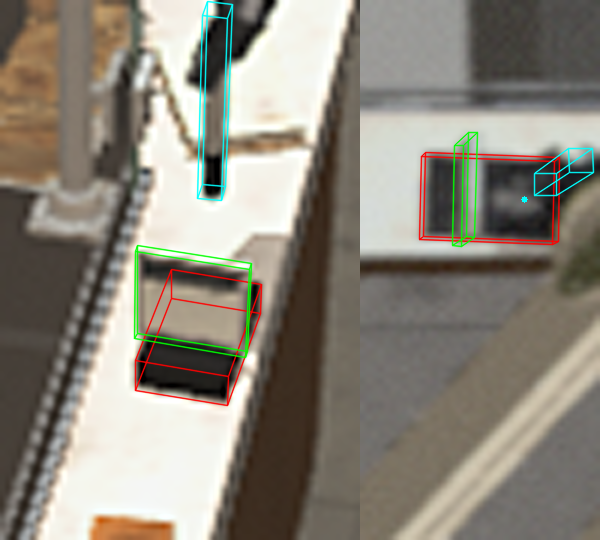

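The pen hangs upright where modelled, with its tip at side crop (210,190), and lies over the button. Lowering now.

{"fn": "step_arm", "kwargs": {"moves": [0.0062, 0, 0.019, 0, 0, 0, -1, 0.0074, 0, 0.0186, 0, 0, 0, -1, 0.0074, 0, 0.0186, 0, 0, 0, -1, 0.0074, 0, 0.0186, 0, 0, 0, -1, 0, 0, 0, 0, 0, 0, -1, 0, 0, 0, 0, 0, 0, -1]}}

```text
time_s: 6.6
ee_pos: [0.4588, -0.2513, 0.1351]
tool_rot: [[-0.929, -0.0, 0.371], [0.001, 1.0, 0.002], [-0.371, 0.002, -0.929]]
wrist_force: [1.0, -0.0, 0.5]
finger_gap: 0.0139
```

```bash
python3 - <<'E'
from go import *
show(tgt(.38),(.4577,-.2530,.121))
E
```

```text
t 6.6 pos [ 0.4588 -0.2513  0.1351] gap 0.0139 F [ 1.  -0.   0.5] q [-0.77 -0.27  2.14  0.31  1.02 -2.47]
rotvec tool [ 0.0023  0.0003 -0.0005]
world [-0.0011 -0.0017 -0.0141] shift in new tool [ 0.0063 -0.0017  0.0127]
```

{"fn": "step_arm", "kwargs": {"moves": [0.0019, -0.0005, 0.0046, 0, 0, 0, -1, 0.0019, 0, 0.0046, 0, 0, 0, -1, 0, 0, 0, 0, 0, 0, -1]}}

```text
time_s: 6.9
ee_pos: [0.4586, -0.2529, 0.1249]
tool_rot: [[-0.928, 0.001, 0.371], [0.001, 1.0, 0.001], [-0.371, 0.002, -0.928]]
wrist_force: [-0.2, 0.1, -0.0]
finger_gap: 0.0136
```

{"fn": "step_arm", "kwargs": {"moves": [0.0007, 0, 0.0019, 0, 0, 0, -1, 0, 0, 0, 0, 0, 0, -1]}}

```text
time_s: 7.1
ee_pos: [0.4589, -0.2532, 0.1233]
tool_rot: [[-0.928, 0.001, 0.372], [0.002, 1.0, 0.001], [-0.372, 0.001, -0.928]]
wrist_force: [0.6, 0.4, 2.4]
finger_gap: 0.0139
```

{"fn": "step_arm", "kwargs": {"moves": [0.0007, 0, 0.0019, 0, 0, 0, -1, 0, 0, 0, 0, 0, 0, -1]}}

```text
time_s: 7.3
ee_pos: [0.4589, -0.2533, 0.1212]
tool_rot: [[-0.928, 0.001, 0.372], [0.002, 1.0, 0.001], [-0.372, 0.001, -0.928]]
wrist_force: [0.1, 1.3, 3.5]
finger_gap: 0.0138
```

On the button, with the force rising as the spring should.

{"fn": "step_arm", "kwargs": {"moves": [0.0006, 0, 0.0014, 0, 0, 0, -1, 0, 0, 0, 0, 0, 0, -1]}}

```text
time_s: 7.5
ee_pos: [0.4591, -0.2533, 0.1201]
tool_rot: [[-0.928, 0.001, 0.373], [0.001, 1.0, 0.001], [-0.373, 0.001, -0.928]]
wrist_force: [-2.0, 1.7, 6.0]
finger_gap: 0.014
```

{"fn": "step_arm", "kwargs": {"moves": [0.0006, 0, 0.0014, 0, 0, 0, -1, 0, 0, 0, 0, 0, 0, -1, 0, 0, 0, 0, 0, 0, -1]}}

```text
time_s: 7.8
ee_pos: [0.4598, -0.2537, 0.1199]
tool_rot: [[-0.927, 0.001, 0.374], [0.001, 1.0, -0.0], [-0.374, 0.0, -0.927]]
wrist_force: [-3.5, 2.7, 14.0]
finger_gap: 0.014
```

Bottomed at 14 N. Raising and returning to the block.

{"fn": "step_arm", "kwargs": {"moves": [-0.0045, 0, -0.0111, 0, 0, 0, -1, -0.0089, 0, -0.0223, 0, 0, 0, -1, -0.0089, 0, -0.0223, 0, 0, 0, -1, -0.0089, 0, -0.0223, 0, 0, 0, -1, -0.0045, 0, -0.0111, 0, 0, 0, -1, 0, 0.038, 0, 0, 0, 0, -1, 0, 0.038, 0, 0, 0, 0, -1, 0, 0.038, 0, 0, 0, 0, -1, 0, 0.038, 0, 0, 0, 0, -1, 0, 0.038, 0, 0, 0, 0, -1, 0, 0.038, 0, 0, 0, 0, -1, 0, 0.038, 0, 0, 0, 0, -1]}}

```text
time_s: 9.0
ee_pos: [0.4584, 0.0142, 0.2138]
tool_rot: [[-0.928, 0.001, 0.371], [0.002, 1.0, 0.001], [-0.371, 0.002, -0.928]]
wrist_force: [0.5, -1.0, 0.1]
finger_gap: 0.0143
```

{"fn": "step_arm", "kwargs": {"moves": [0, 0.036, 0, 0, 0, 0, -1, 0, 0, 0, 0, 0, 0, -1, 0, 0, 0, 0, 0, 0, -1]}}

```text
time_s: 9.3
ee_pos: [0.4585, 0.0497, 0.2137]
tool_rot: [[-0.929, -0.002, 0.37], [-0.002, 1.0, 0.002], [-0.37, 0.001, -0.929]]
wrist_force: [0.2, 1.3, -0.7]
finger_gap: 0.0141
```

```bash
python3 - <<'E'
from ov import *
from go import show,tgt
show(tgt(.38),(.4549,.0498,.2143))
s=snap("side","pics/s4.png"); a=load("pics/s2.png")
A=np.hstack([zoom(a,265,140,50,80,7),zoom(s,265,140,50,80,7)])
cv2.imwrite("pics/g.png",A)
E
```

```text
t 9.3 pos [0.4585 0.0497 0.2137] gap 0.0141 F [ 0.2  1.3 -0.7] q [-0.01 -0.64  2.25  0.    1.15 -1.58]
rotvec tool [ 0.0019 -0.0005  0.0017]
world [-0.0036  0.0001  0.0006] shift in new tool [ 0.0032  0.0001 -0.0019]
```

View pics/g.png

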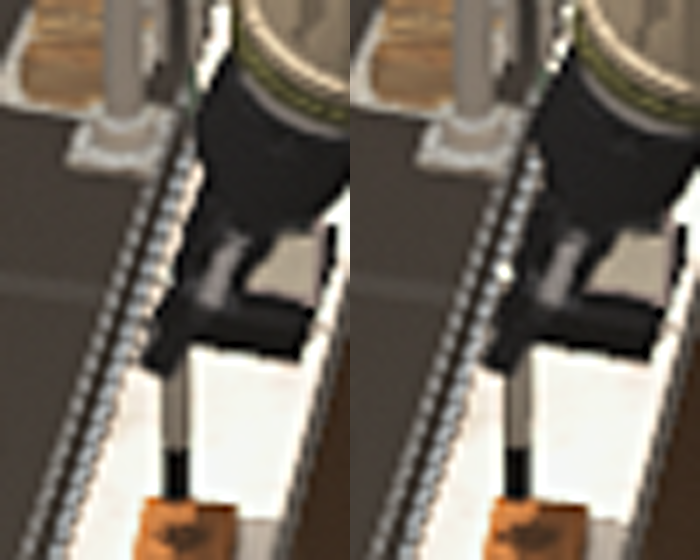

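The pen is straight and unslipped; only the 3.6 mm x offset of the arm shows in the tip position (175→165 in the crop). Correcting it and lowering to just above the bore.

{"fn": "step_arm", "kwargs": {"moves": [0.0033, 0, -0.0013, 0, 0, 0, -1, 0.0067, 0, 0.0168, 0, 0, 0, -1, 0.0067, 0, 0.0168, 0, 0, 0, -1, 0.0067, 0, 0.0168, 0, 0, 0, -1, 0, 0, 0, 0, 0, 0, -1, 0, 0, 0, 0, 0, 0, -1]}}

```text
time_s: 9.95
ee_pos: [0.4554, 0.0478, 0.1602]
tool_rot: [[-0.929, 0.003, 0.371], [0.004, 1.0, 0.0], [-0.371, 0.002, -0.929]]
wrist_force: [0.2, 0.4, 0.4]
finger_gap: 0.0134
```

```bash
python3 - <<'E'
from go import *
show(tgt(.38),(.4549,.0498,.1155))
E
```

```text
t 9.95 pos [0.4554 0.0478 0.1602] gap 0.0134 F [0.2 0.4 0.4] q [-0.01 -0.61  2.33  0.    1.04 -1.58]
rotvec tool [ 0.0003 -0.     -0.0035]
world [-0.0005  0.002  -0.0447] shift in new tool [0.017  0.002  0.0413]
```

{"fn": "step_arm", "kwargs": {"moves": [0.0019, 0.001, 0.0046, 0, 0, 0, -1, 0.0019, 0, 0.0046, 0, 0, 0, -1, 0.0019, 0, 0.0046, 0, 0, 0, -1, 0, 0, 0, 0, 0, 0, -1]}}

```text
time_s: 10.35
ee_pos: [0.4549, 0.05, 0.1444]
tool_rot: [[-0.929, 0.001, 0.37], [0.001, 1.0, 0.001], [-0.37, 0.002, -0.929]]
wrist_force: [0.1, 0.3, -0.5]
finger_gap: 0.0141
```

{"fn": "step_arm", "kwargs": {"moves": [0.0019, 0, 0.0046, 0, 0, 0, -1, 0.0019, 0, 0.0046, 0, 0, 0, -1, 0, 0, 0, 0, 0, 0, -1]}}

```text
time_s: 10.65
ee_pos: [0.4546, 0.05, 0.1342]
tool_rot: [[-0.929, 0.001, 0.37], [0.001, 1.0, 0.001], [-0.37, 0.002, -0.929]]
wrist_force: [0.9, 0.7, 0.1]
finger_gap: 0.0143
```

{"fn": "step_arm", "kwargs": {"moves": [0.0019, 0, 0.0046, 0, 0, 0, -1, 0.0019, 0, 0.0046, 0, 0, 0, -1, 0.0019, 0, 0.0046, 0, 0, 0, -1, 0.0008, 0, 0.0018, 0, 0, 0, -1, 0, 0, 0, 0, 0, 0, -1]}}

```text
time_s: 11.15
ee_pos: [0.4546, 0.05, 0.1177]
tool_rot: [[-0.929, 0.001, 0.371], [0.002, 1.0, 0.001], [-0.371, 0.002, -0.929]]
wrist_force: [-0.3, -0.6, -0.6]
finger_gap: 0.014
```

{"fn": "step_arm", "kwargs": {"moves": [0, 0, 0, 0, 0, 0, 1, 0, 0, 0, 0, 0, 0, 1, 0, 0, 0, 0, 0, 0, 1, 0, 0, 0, 0, 0, 0, 1, 0, 0, 0, 0, 0, 0, 1, 0, 0, 0, 0, 0, 0, 1, 0, 0, 0, 0, 0, 0, 1, 0, 0, 0, 0, 0, 0, 1]}}

```text
time_s: 11.95
ee_pos: [0.455, 0.05, 0.1184]
tool_rot: [[-0.928, 0.001, 0.372], [0.002, 1.0, 0.001], [-0.372, 0.002, -0.928]]
wrist_force: [-0.6, -0.7, 0.3]
finger_gap: 0.0855
```

```bash
python3 - <<'E'
from go import *
show(tgt(.38))
s=snap("side","pics/s5.png")
cv2.imwrite("pics/i.png",zoom(s,250,160,70,70,8))
E
```

```text
t 11.95 pos [0.455  0.05   0.1184] gap 0.0855 F [-0.6 -0.7  0.3] q [-0.   -0.55  2.37  0.    0.94 -1.58]
rotvec tool [ 0.0012  0.0007 -0.0015]
```

View pics/i.png

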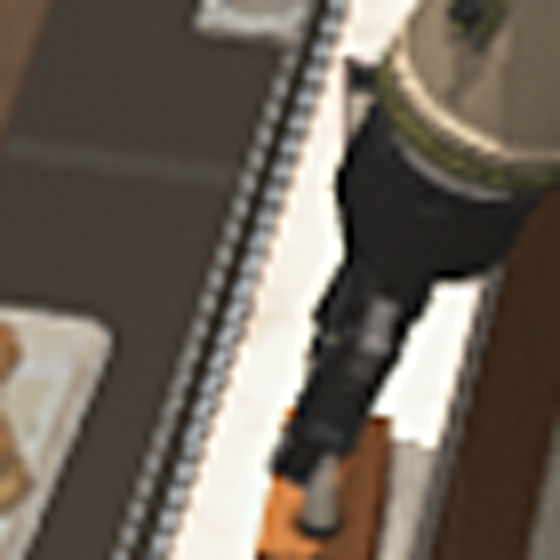

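Released: the pen stands in the bore at crop (320,510), and the pads are away from it. Next I'll rise and travel to the clip.

{"fn": "step_arm", "kwargs": {"moves": [-0.0053, 0, -0.0132, 0, 0, 0, 1, -0.0106, 0, -0.0264, 0, 0, 0, 1, -0.0106, 0, -0.0264, 0, 0, 0, 1, -0.0106, 0, -0.0264, 0, 0, 0, 1, -0.0106, 0, -0.0264, 0, 0, 0, 1, -0.0053, 0, -0.0132, 0, 0, 0, 1, 0, 0.04, 0, 0, 0, 0, 1, 0, 0.04, 0, 0, 0, 0, 1, 0, 0.04, 0, 0, 0, 0, 1, 0, 0.04, 0, 0, 0, 0, 1, 0, 0.04, 0, -0.013, 0, -0.0325, 1, 0, 0.04, 0, -0.013, 0, -0.0325, 1]}}

```text
time_s: 13.2
ee_pos: [0.4534, 0.2916, 0.26]
tool_rot: [[-0.926, -0.071, 0.37], [-0.066, 0.997, 0.027], [-0.371, 0.001, -0.929]]
wrist_force: [0.1, 0.4, 0.1]
finger_gap: 0.0852
```

{"fn": "step_arm", "kwargs": {"moves": [0, 0.04, 0, 0, 0, 0, 1, 0, 0, 0, 0, 0, 0, 1, 0, 0, 0, 0, 0, 0, 1]}}

```text
time_s: 13.5
ee_pos: [0.4505, 0.3303, 0.2597]
tool_rot: [[-0.927, -0.071, 0.369], [-0.066, 0.997, 0.026], [-0.37, 0.0, -0.929]]
wrist_force: [0.3, -0.5, -0.2]
finger_gap: 0.0857
```

```bash
python3 - <<'E'
from go import *
show(tgt(.38,.07),(.460,.336,.1625),1)
R=tgt(.38,.07);print((R.T@[0,0,.1]).round(4))
E
```

```text
t 13.5 pos [0.4505 0.3303 0.2597] gap 0.0857 F [ 0.3 -0.5 -0.2] q [ 0.67 -0.26  1.89 -0.23  1.2  -0.92]
rotvec tool [ 0.0005 -0.0012  0.0011]
world [ 0.0084  0.0056 -0.0944] shift in new tool [0.0269 0.005  0.0909]
[-0.0371  0.     -0.0929]
```

{"fn": "step_arm", "kwargs": {"moves": [0.0067, 0.0013, 0.0227, 0, 0, 0, 1, 0.0067, 0.0013, 0.0227, 0, 0, 0, 1, 0.0067, 0.0013, 0.0227, 0, 0, 0, 1, 0.0067, 0.0013, 0.0227, 0, 0, 0, 1, 0, 0, 0, 0, 0, 0, 1, 0, 0, 0, 0, 0, 0, 1]}}

```text
time_s: 14.1
ee_pos: [0.4598, 0.3344, 0.1668]
tool_rot: [[-0.927, -0.068, 0.37], [-0.063, 0.998, 0.026], [-0.371, 0.001, -0.929]]
wrist_force: [-0.7, 0.5, 0.3]
finger_gap: 0.0852
```

```bash
python3 - <<'E'
from ov import *
from go import show,tgt
show(tgt(.38,.07),(.460,.336,.1625),1)
c=snap("top","pics/t6.png"); s=snap("side","pics/s6.png")
bx,pt=scene((.457,.029,.05),(.4595,-.2290,1.52),(.459,.336,1.64))
st=r.read_state(); g=st["ee_pos"]+.003*st["tool_rot"][:,2]
A=np.hstack([zoom(s,240,235,60,70,7,bx[5:7],[(g,(0,0,255))]),zoom(c,195,190,50,70,7,bx[5:7],[(g,(0,0,255))])])
cv2.imwrite("pics/j.png",A)
E
```

```text
t 14.1 pos [0.4598 0.3344 0.1668] gap 0.0852 F [-0.7  0.5  0.3] q [ 0.66 -0.16  1.98 -0.25  1.01 -0.88]
rotvec tool [-0.0001 -0.0001 -0.0023]
world [-0.0009  0.0015 -0.0015] shift in new tool [0.0013 0.0015 0.0011]
```

View pics/j.png

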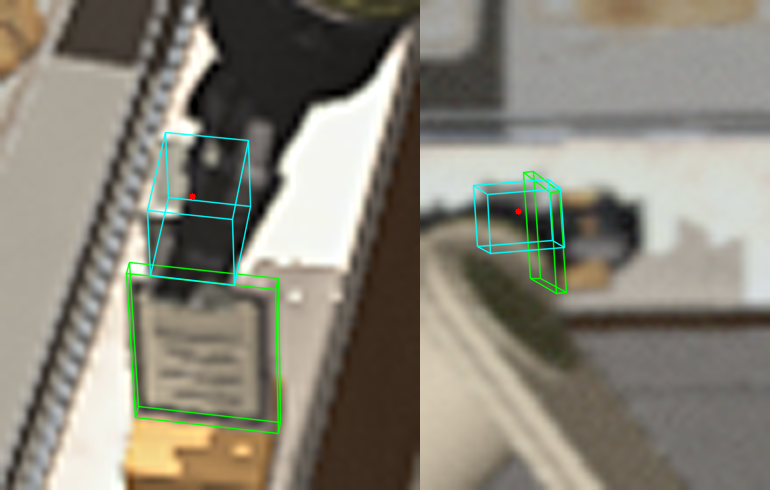

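The near finger covers the levers as intended, and the grasp point sits at their middle (side crop 192,197). Squeezing now, backing off slightly to offset the pads' forward swing.

{"fn": "step_arm", "kwargs": {"moves": [0.0005, 0.001, 0, 0, 0, 0, -1, 0, 0, 0, 0, 0, 0, -1, 0, 0, 0, 0, 0, 0, -1, 0, 0, 0, 0, 0, 0, -1, 0, 0, -0.001, 0, 0, 0, -1, 0, 0, -0.001, 0, 0, 0, -1, 0, 0, 0, 0, 0, 0, -1, 0, 0, 0, 0, 0, 0, -1, 0, 0, 0, 0, 0, 0, -1, 0, 0, 0, 0, 0, 0, -1, 0, 0, 0, 0, 0, 0, -1], "grip_force": 45}}

```text
time_s: 15.3
ee_pos: [0.4585, 0.3365, 0.1685]
tool_rot: [[-0.926, -0.069, 0.371], [-0.063, 0.998, 0.027], [-0.372, 0.002, -0.928]]
wrist_force: [0.5, 0.2, -0.2]
finger_gap: 0.0139
```

```bash
python3 - <<'E'
from go import *
show(tgt(.38,.07))
E
```

```text
t 15.3 pos [0.4585 0.3365 0.1685] gap 0.0139 F [ 0.5  0.2 -0.2] q [ 0.67 -0.16  1.98 -0.25  1.02 -0.87]
rotvec tool [ 0.0012  0.0008 -0.0016]
```

{"fn": "step_arm", "kwargs": {"moves": [-0.0019, 0, -0.0046, 0, 0, 0, -1, -0.0037, 0, -0.0093, 0, 0, 0, -1, -0.0056, 0, -0.0139, 0, 0, 0, -1, -0.0056, 0, -0.0139, 0, 0, 0, -1, -0.0056, 0, -0.0139, 0, 0, 0, -1, -0.0056, 0, -0.0139, 0, 0, 0, -1, -0.0037, 0, -0.0093, 0, 0, 0, -1, -0.0019, 0, -0.0046, 0, 0, 0, -1, 0, 0, 0, 0, 0, 0, -1, 0, 0, 0, 0, 0, 0, -1]}}

```text
time_s: 16.3
ee_pos: [0.4584, 0.3362, 0.2577]
tool_rot: [[-0.927, -0.069, 0.37], [-0.064, 0.998, 0.027], [-0.371, 0.001, -0.929]]
wrist_force: [0.8, -0.6, -0.5]
finger_gap: 0.0138
```

```bash
python3 - <<'E'
from ov import *
from go import show,tgt
show(tgt(.38,.07))
c=snap("top","pics/t7.png"); s=snap("side","pics/s7.png")
bx,pt=scene((.457,.029,.05),(.4595,-.2290,1.52),(.459,.336,1.64))
st=r.read_state(); g=st["ee_pos"]+.003*st["tool_rot"][:,2]
pts=[(g,(0,0,255))]+[((.46,.336,g[2]-d),(255,255,0)) for d in(.023,.056,.058)]
cv2.imwrite("pics/k.png",zoom(s,235,205,70,80,7,bx[5:6],pts))
E
```

```text
t 16.3 pos [0.4584 0.3362 0.2577] gap 0.0138 F [ 0.8 -0.6 -0.5] q [ 0.67 -0.23  1.87 -0.23  1.19 -0.92]
rotvec tool [ 0.0006 -0.0002 -0.0015]
```

View pics/k.png

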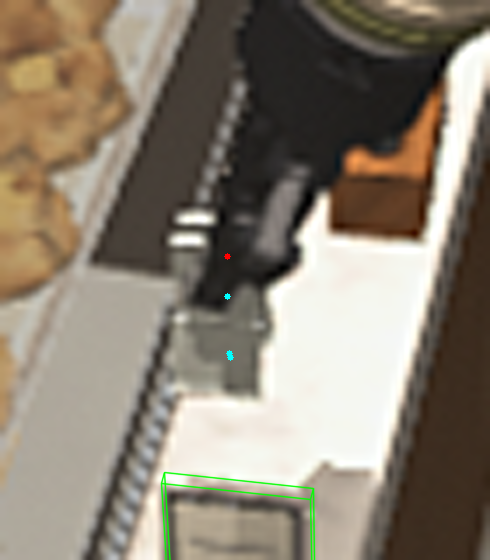

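The clip is held open and clear of the card. The lever tops are at (192,228) and the near lip at (245,395), so it sits about 5–8 mm lower in the hand than nominal and about 4 mm towards +x. I'll turn to the price card's yaw and check the travel.

{"fn": "step_arm", "kwargs": {"moves": [0, 0, 0, 0.0148, 0, 0.0372, -1, 0, 0, 0, 0.0148, 0, 0.0372, -1, 0, 0, 0, 0.0148, 0, 0.0372, -1, 0, 0, 0, 0, 0, 0, -1]}}

```text
time_s: 16.8
ee_pos: [0.4583, 0.3364, 0.2574]
tool_rot: [[-0.928, 0.051, 0.37], [0.048, 0.999, -0.018], [-0.37, 0.001, -0.929]]
wrist_force: [-0.1, 0.1, -0.5]
finger_gap: 0.0136
```

```bash
python3 - <<'E'
from go import *
show(tgt(.38,-.05),(.456,-.205,.258))
E
```

```text
t 16.8 pos [0.4583 0.3364 0.2574] gap 0.0136 F [-0.1  0.1 -0.5] q [ 0.69 -0.2   1.85 -0.27  1.22 -0.77]
rotvec tool [ 0.0003 -0.0006 -0.0016]
world [-0.0023 -0.5414  0.0006] shift in new tool [-0.0232 -0.5408  0.0087]
```

{"fn": "step_arm", "kwargs": {"moves": [-0.0007, -0.015, 0.0002, 0, 0, 0, -1, -0.0013, -0.03, 0.0005, 0, 0, 0, -1, -0.0013, -0.03, 0.0005, 0, 0, 0, -1, -0.0013, -0.03, 0.0005, 0, 0, 0, -1, -0.0013, -0.03, 0.0005, 0, 0, 0, -1, -0.0013, -0.03, 0.0005, 0, 0, 0, -1, -0.0013, -0.03, 0.0005, 0, 0, 0, -1, -0.0013, -0.03, 0.0005, 0, 0, 0, -1, -0.0013, -0.03, 0.0005, 0, 0, 0, -1, -0.0013, -0.03, 0.0005, 0, 0, 0, -1, -0.0013, -0.03, 0.0005, 0, 0, 0, -1, -0.0013, -0.03, 0.0005, 0, 0, 0, -1]}}

```text
time_s: 18.0
ee_pos: [0.4568, -0.0101, 0.2578]
tool_rot: [[-0.927, 0.05, 0.372], [0.047, 0.999, -0.017], [-0.372, 0.002, -0.928]]
wrist_force: [-0.7, 0.6, -0.3]
finger_gap: 0.0135
```

{"fn": "step_arm", "kwargs": {"moves": [-0.0013, -0.03, 0.0005, 0, 0, 0, -1, -0.0013, -0.03, 0.0005, 0, 0, 0, -1, -0.0013, -0.03, 0.0005, 0, 0, 0, -1, -0.0013, -0.03, 0.0005, 0, 0, 0, -1, -0.0013, -0.03, 0.0005, 0, 0, 0, -1, -0.0013, -0.03, 0.0005, 0, 0, 0, -1, -0.0007, -0.015, 0.0002, 0, 0, 0, -1, 0, 0, 0, 0, 0, 0, -1, 0, 0, 0, 0, 0, 0, -1]}}

```text
time_s: 18.9
ee_pos: [0.4558, -0.2041, 0.2573]
tool_rot: [[-0.927, 0.051, 0.37], [0.049, 0.999, -0.017], [-0.371, 0.003, -0.929]]
wrist_force: [0.4, 1.0, -1.1]
finger_gap: 0.014
```

```bash
python3 - <<'E'
from go import *
show(tgt(.38,-.05),(.456,-.205,.1645))
c=snap("side","pics/s8.png"); a=snap("top","pics/t8.png"); show()
E
```

```text
t 18.9 pos [ 0.4558 -0.2041  0.2573] gap 0.014 F [ 0.4  1.  -1.1] q [-0.68 -0.48  2.07  0.23  1.25 -2.23]
rotvec tool [ 0.0018 -0.0001 -0.0023]
world [ 0.0002 -0.0009 -0.0928] shift in new tool [ 0.0342 -0.0009  0.0863]
t 19.0 pos [ 0.4561 -0.2034  0.2576] gap 0.0139 F [-0.2  0.9 -0.2] q [-0.67 -0.49  2.07  0.23  1.25 -2.23]
rotvec tool [0. 0. 0.]
```

{"fn": "step_arm", "kwargs": {"moves": [0.0065, -0.0003, 0.0162, 0, 0, 0, -1, 0.0065, -0.0003, 0.0162, 0, 0, 0, -1, 0.0065, -0.0003, 0.0162, 0, 0, 0, -1, 0.0065, -0.0003, 0.0162, 0, 0, 0, -1, 0.0065, 0, 0.0162, 0, 0, 0, -1, 0, 0, 0, 0, 0, 0, -1, 0, 0, 0, 0, 0, 0, -1]}}

```text
time_s: 19.7
ee_pos: [0.4562, -0.2044, 0.1708]
tool_rot: [[-0.927, 0.05, 0.371], [0.047, 0.999, -0.017], [-0.371, 0.002, -0.928]]
wrist_force: [-0.2, -0.3, -1.0]
finger_gap: 0.0134
```

{"fn": "step_arm", "kwargs": {"moves": [0.0023, 0, 0.0058, 0, 0, 0, -1, 0.0023, 0, 0.0058, 0, 0, 0, -1, 0, 0, 0, 0, 0, 0, -1]}}

```text
time_s: 20.0
ee_pos: [0.4557, -0.2049, 0.1574]
tool_rot: [[-0.928, 0.051, 0.37], [0.048, 0.999, -0.017], [-0.371, 0.002, -0.929]]
wrist_force: [0.9, 0.3, -1.3]
finger_gap: 0.0135
```

{"fn": "step_arm", "kwargs": {"moves": [0.0023, 0, 0.0058, 0, 0, 0, -1, 0.0023, 0, 0.0058, 0, 0, 0, -1, 0, 0, 0, 0, 0, 0, -1, 0, 0, 0, 0, 0, 0, -1]}}

```text
time_s: 20.4
ee_pos: [0.4559, -0.2051, 0.1452]
tool_rot: [[-0.927, 0.051, 0.371], [0.048, 0.999, -0.017], [-0.371, 0.002, -0.929]]
wrist_force: [1.1, -0.8, -0.2]
finger_gap: 0.0136
```

```bash
python3 - <<'E'
from ov import *
from go import show,tgt
show(tgt(.38,-.05),(.456,-.205,.145))
c=snap("top","pics/t9.png"); s=snap("side","pics/s9.png")
bx,pt=scene((.457,.029,.05),(.4595,-.2290,1.52),(.459,.336,1.64))
P=T(.4595,-.2290,1.52)
m=.079
lip=[(P(box(.024,0,.025,.036,m-.002,m)),(255,255,0)),(P(box(.024,0,.016,.034,m+.036,m+.074)),(255,0,255))]
A=np.hstack([zoom(s,275,145,56,72,8),zoom(s,275,145,44,72,8,bx[3:4]+lip)])
cv2.imwrite("pics/l.png",A);show();print(A.shape)
E
```

```text
t 20.4 pos [ 0.4559 -0.2051  0.1452] gap 0.0136 F [ 1.1 -0.8 -0.2] q [-0.68 -0.39  2.21  0.26  1.03 -2.3 ]
rotvec tool [ 0.0018 -0.     -0.002 ]
world [ 0.0001  0.0001 -0.0002] shift in new tool [0.     0.0001 0.0003]
t 20.5 pos [ 0.4562 -0.2053  0.1458] gap 0.0139 F [-0.4 -0.  -0. ] q [-0.68 -0.39  2.21  0.26  1.03 -2.3 ]
rotvec tool [0. 0. 0.]
(576, 800, 3)
```

View pics/l.png

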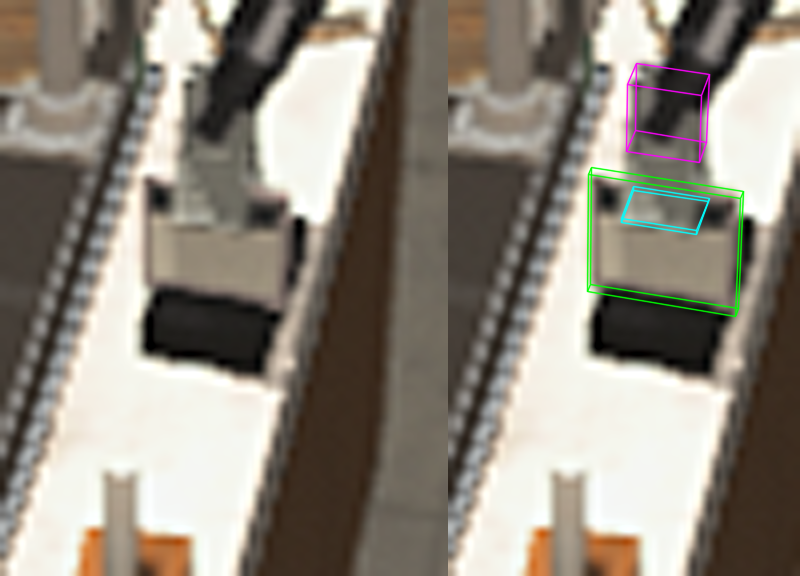

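The clip's lips straddle the panel: the near lip runs (180,220)–(240,230), within 1–2 mm of the model for a mouth at z≈0.079. The clip is centred to about 3 mm along the edge, and the pen is upright in its bore at (120,475). I'll let it settle and hand in.

{"fn": "step_arm", "kwargs": {"moves": [0, 0, 0, 0, 0, 0, -1, 0, 0, 0, 0, 0, 0, -1, 0, 0, 0, 0, 0, 0, -1, 0, 0, 0, 0, 0, 0, -1]}}

```text
time_s: 20.9
ee_pos: [0.4562, -0.2052, 0.1458]
tool_rot: [[-0.927, 0.051, 0.371], [0.048, 0.999, -0.017], [-0.372, 0.002, -0.928]]
wrist_force: [0.1, 0.1, -0.6]
finger_gap: 0.0139
```

```bash
python3 - <<'E'
from go import *
show(); print(r.job_done())
E
```

```text
t 20.9 pos [ 0.4562 -0.2052  0.1458] gap 0.0139 F [ 0.1  0.1 -0.6] q [-0.68 -0.39  2.21  0.26  1.03 -2.3 ]
rotvec tool [0. 0. 0.]
the job is handed in; nothing more can be done
None
```

I finished all the steps and handed the job in at 20.9 s; it reported no verdict. The arm pushed the refresh button down with the pen and stood the pen back in its bore. It then took the clip off the menu card, and is holding it open around the price card's top edge.

- **Button:** it stopped moving, with 14 N upward on the wrist, so I take it as fully down. I could not read its travel directly.
- **Pen:** it is upright in its bore in the last side picture.
- **Clip:** both jaws straddle the panel in the last picture. The mouth is about 14 mm below the edge and about 3 mm off the middle along it. The wrist force is near zero, so I see no sign of contact with the card.
- **Readings that disagreed:**
    - The finger gap reads 13.9 mm where fully squeezed levers should be 16 mm. It also read low on the 15 mm pen (14 mm), so I put this down to an offset.
    - The arm's position readings scattered by 1–2 mm.
    - The clip sits about 5–8 mm lower in the hand than nominal, and I allowed for that.
- **Not checked:** I never sent the arm near the pad, tape or dish, but I did not check their places again at the end. I also did not check the jaw-to-panel gap across the card from the top view.

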